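Tamp the steel slugs down level in the sample bin

ROBOT

A 6-joint arm with a two-finger parallel gripper is mounted at the origin on the work surface. World frame = base frame: x ahead of the robot, y to its left, z up, the work surface at z = 0. Lengths are in m, angles in rad, forces in N, time in s.
With the tool pointing down it reaches from about 0.35 to 0.85 m from the base axis. Payload 8.1 kg.
Tool frame: the origin (TCP) lies on the centre line of the jaws, within the pads' length; the fingertips stand bot.tip_extent ahead of it and the grasp point (between the pads) lies 5 mm behind it (bot.tip_extent is the distance from the TCP to the fingertips, in m); z points along the fingers, y is the line along which they close (so a half turn about z gives the same grasp; the last joint's range is limited). The gripper opens to 93 mm and grips with 3 to 60 N. Pads are 15 mm wide; open, the fingers measure 128 mm over their backs; the gripper's body (75 mm by 188 mm) begins 65 mm behind the grasp point.
Start: joints at [-1.194, 0.13, 1.488, -0, 1.523, -0.085], TCP at [0.267, -0.537, 0.233] pointing down, gripper open.
Joint ranges: [-2.96, 2.96], [-0.89, 2.26], [0.02, 2.5], [-1.34, 4.48], [0, 2.73], [-2.66, 2.66]. Speed limits (rad/s): [2.39, 2.39, 2.79, 3.14, 3.14, 3.14].

INTERFACE

Orientations are given as a unit quaternion [w, x, y, z].
In Python, from cell import bot gives the robot as it stands.
- The arm moves only by the tool play_rows, never from a script. Its arguments are lists of equal length, an entry for each row: "linear": the shift along the world's x, y, z in cm, a list of three; "delta_rot": the turn, a rotation vector about the world's x, y, z in rad, a list of three. A call has 1 to 20 rows; each row is the pose to reach, as a shift and turn from the pose commanded when the call began; what a row does not reach only later rows make up. A row lasts 1/8 s, in which the tool goes at most 62.5 mm and 10.7 degrees, less where a joint would pass 70% of its speed; a pose out of reach is approached as far as the arm can. A call with a gripper value outside its range is refused whole. "grip" is the opening, from -1 (shut) to 1 (fully open), set as the call begins (left out, the last holds). The fingers move at their own pace and stop on an object; "squeeze" is the grip in N (left out, the last holds). Time passes only in rows, so rows that repeat a pose let the fingers close. It gives the time, the measured TCP pose, the force, the opening and the grip force at its end, in the units of the state.
- bot.observe(): the state, without advancing time (a new reading comes with each control period).
- bot.capture(name): name is "scene" or "top" or "wrist"; returns the picture (384x512x3 uint8, red, green, blue); there is no depth.
- bot.calibration(name): a dict with "camera_matrix" (3x3 intrinsics, pixels), "rvec" (rotation vector, rad) and "tvec" (3), from world to camera coordinates, as OpenCV has them. Camera axes: x right, y down, z forward; pixel columns grow to the right and rows downward; lengths in m; the calibration is good to about 2 mm. A picture is of the moment at which its call begins: read the wrist's pose just before it. calibration takes no time and is no camera call; for the wrist camera it gives the pose at the moment of the call.
- bot.hand_in(): hands the job in; it is judged then, once.
The state is a dict: "time_s": time; "joint_pos": joint angles; "qvel": joint speeds; "effort": joint torques, N m; "eef_pos": TCP position; "tool_rot": TCP orientation; "ft_force": force on the tool from outside, world axes, zero at the start; "ft_torque": the same for the moment, N m; "width": finger opening in m; "finger_force": force on a finger pad.
Only numpy, scipy, OpenCV 4.12 (cv2) and the standard library are available. Lean on these libraries where they do the work, as an engineer would, in place of code of your own. Each camera call takes 0.05 s, during which the arm holds its last target. There are 200 camera calls.

TASK

Two of the ten steel slugs in the grey sample bin are riding up, one in each cell, wedged between the others, so that another bin cannot be stacked on it. Take the hand tamper by its handle and press the two high slugs down one after the other, with the tamper and not with the fingers, until all ten stand upright on the bin's floor; finish each with a firm steady push of 10 to 20 N, held for about half a second, to feel that it has bottomed, and never press a slug with more than 30 N. Then stand the tamper back upright, its whole foot on its black rubber pad, and leave the other things on the bench where they are.

Things in the scene. Friction and masses are not known exactly. Their poses are not given: they have to be found in the camera images.
- bin: grey plastic open-topped stacking bin, outside 196 x 100 x 40 mm (its x, y, z), fixed to the bench, on its left or its right; walls, floor and a cross wall in the middle 4 mm thick and full height, making two cells of 92 x 92 mm centred 48 mm either side of the middle along its x. Origin: centre of its underside, on the bench (z = 0); the inner floor is 4 mm higher
- tamper: hand tamper of 0.25 to 0.4 kg, 110 mm tall, standing upright on its pad: a flat round steel foot 34 mm in diameter and 12 mm thick, a 14 mm round stem, and from 52 to 110 mm above the underside an upright wooden handle block 32 mm (its x) by 24 mm (its y). Origin: centre of the foot's underside; z up along the handle
- pad: black rubber pad, 90 x 90 x 6 mm, fixed flat on the bench, the tamper's place, on the other side of the bench from the bin. Origin: centre of its underside; its top is 6 mm above the bench
- caliper: bystander: caliper lying along x in the middle of the bench, 200 mm long, 15 mm high. Origin: centre of its underside
- ring_gauge: bystander: dark steel ring, 48 mm in diameter, 16 mm high. Origin: centre of its underside
- loupe: bystander: black eye loupe, 38 mm in diameter, 30 mm high. Origin: centre of its underside
- slug_a: oiled steel slug, 36 mm diameter, 23 to 30 mm long (uneven), 0.19 kg, ends chamfered 6 mm along and 5 mm in, flat top 26 mm; origin: centre of its underside, z up. One of the four on the floor round the corners of a cell of the bin
- slug_b: oiled steel slug, 36 mm diameter, 23 to 30 mm long (uneven), 0.19 kg, ends chamfered 6 mm along and 5 mm in, flat top 26 mm; origin: centre of its underside, z up. One of the four on the floor round the corners of a cell of the bin
- slug_c: oiled steel slug, 36 mm diameter, 23 to 30 mm long (uneven), 0.19 kg, ends chamfered 6 mm along and 5 mm in, flat top 26 mm; origin: centre of its underside, z up. One of the four on the floor round the corners of a cell of the bin
- slug_d: oiled steel slug, 36 mm diameter, 23 to 30 mm long (uneven), 0.19 kg, ends chamfered 6 mm along and 5 mm in, flat top 26 mm; origin: centre of its underside, z up. One of the four on the floor round the corners of a cell of the bin
- slug_e: oiled steel slug, 36 mm diameter, 23 to 30 mm long (uneven), 0.19 kg, ends chamfered 6 mm along and 5 mm in, flat top 26 mm; origin: centre of its underside, z up. One of the four on the floor round the corners of a cell of the bin
- slug_f: oiled steel slug, 36 mm diameter, 23 to 30 mm long (uneven), 0.19 kg, ends chamfered 6 mm along and 5 mm in, flat top 26 mm; origin: centre of its underside, z up. One of the four on the floor round the corners of a cell of the bin
- slug_g: oiled steel slug, 36 mm diameter, 23 to 30 mm long (uneven), 0.19 kg, ends chamfered 6 mm along and 5 mm in, flat top 26 mm; origin: centre of its underside, z up. One of the four on the floor round the corners of a cell of the bin
- slug_h: oiled steel slug, 36 mm diameter, 23 to 30 mm long (uneven), 0.19 kg, ends chamfered 6 mm along and 5 mm in, flat top 26 mm; origin: centre of its underside, z up. One of the four on the floor round the corners of a cell of the bin
- slug_i: oiled steel slug, 36 mm diameter, 23 to 30 mm long (uneven), 0.19 kg, ends chamfered 6 mm along and 5 mm in, flat top 26 mm; origin: centre of its underside, z up. Rides high in the middle of a cell, underside about 23 mm above the floor on its neighbours' chamfers. Pushed down it resists with 5 to 15 N and spreads them, then suddenly gives way and may lean before it drops the last 15 mm
- slug_j: oiled steel slug, 36 mm diameter, 23 to 30 mm long (uneven), 0.19 kg, ends chamfered 6 mm along and 5 mm in, flat top 26 mm; origin: centre of its underside, z up. Rides high in the middle of a cell, underside about 23 mm above the floor on its neighbours' chamfers. Pushed down it resists with 5 to 15 N and spreads them, then suddenly gives way and may lean before it drops the last 15 mm
Mind the look-alikes: they are no part of the job. There is more than one size of the tamper; the one meant has the size given above.

How it is judged:
On the way, in this order (a step that is already met when the one before it is completed fails the run):
1. the tamper is lifted off its pad (z of tamper in the frame of pad above 0.03 m), for 0.1 s.
2. the first high slug is bedded: its underside within 3 mm of the bin's floor while the tamper bears on it with more than 8 N, for 0.3 s (((z of slug_i in the frame of bin below 0.007 m and contact force between tamper and slug_i above 8 N) or (z of slug_j in the frame of bin below 0.007 m and contact force between tamper and slug_j above 8 N))), for 0.3 s.
3. then all ten slugs stand on the bin's floor (each underside within 3 mm of it, upright within 0.1 rad) while the tamper bears on one of the two formerly high slugs with more than 8 N, for 0.3 s (z of each of slug_a, slug_b, slug_c, slug_d, slug_e, slug_f, slug_g, slug_h, slug_i, slug_j in the frame of bin below 0.007 m and angle between each of slug_a, slug_b, slug_c, slug_d, slug_e, slug_f, slug_g, slug_h, slug_i, slug_j's own z axis and vertical below 0.1 rad and (contact force between tamper and slug_i above 8 N or contact force between tamper and slug_j above 8 N)), for 0.3 s.
At the end, for the whole second after the job is handed in: All ten slugs at rest in the bin, each underside within 3 mm of the bin's floor and upright within 0.1 rad; the tamper standing upright (within 0.06 rad), released and at rest on its pad, its axis within 28 mm of the pad's centre (z of each of slug_a, slug_b, slug_c, slug_d, slug_e, slug_f, slug_g, slug_h, slug_i, slug_j in the frame of bin below 0.007 m and angle between each of slug_a, slug_b, slug_c, slug_d, slug_e, slug_f, slug_g, slug_h, slug_i, slug_j's own z axis and vertical below 0.1 rad and horizontal distance between each of slug_a, slug_b, slug_c, slug_d, slug_e, slug_f, slug_g, slug_h, slug_i, slug_j and bin below 0.105 m and linear speed of each of slug_a, slug_b, slug_c, slug_d, slug_e, slug_f, slug_g, slug_h, slug_i, slug_j, tamper below 0.02 m/s and horizontal distance between tamper and pad below 0.028 m and z of tamper in the frame of pad below 0.01 m and angle between tamper's own z axis and vertical below 0.06 rad); the robot touches nothing.
It fails at once if a slug is pressed by the tamper with more than 30 N (contact force between tamper and slug_a above 30 N or contact force between tamper and slug_b above 30 N or contact force between tamper and slug_c above 30 N or contact force between tamper and slug_d above 30 N or contact force between tamper and slug_e above 30 N or contact force between tamper and slug_f above 30 N or contact force between tamper and slug_g above 30 N or contact force between tamper and slug_h above 30 N or contact force between tamper and slug_i above 30 N or contact force between tamper and slug_j above 30 N).
It fails at once if the fingers or the arm push a slug (more than 1 N) (contact force between any of the fingers, the arm and slug_a above 1 N or contact force between any of the fingers, the arm and slug_b above 1 N or contact force between any of the fingers, the arm and slug_c above 1 N or contact force between any of the fingers, the arm and slug_d above 1 N or contact force between any of the fingers, the arm and slug_e above 1 N or contact force between any of the fingers, the arm and slug_f above 1 N or contact force between any of the fingers, the arm and slug_g above 1 N or contact force between any of the fingers, the arm and slug_h above 1 N or contact force between any of the fingers, the arm and slug_i above 1 N or contact force between any of the fingers, the arm and slug_j above 1 N).
It fails at once if a bystander is shifted by more than 15 mm (distance of any of caliper, ring_gauge, loupe from where it was at the start of the episode above 0.015 m).
It also fails if it takes over 67 s, if anything falls off the work surface, if the arm or the gripper's body presses on something with over 40 N, if the wrist force passes 120 N, or if a joint passes its speed limit or range.

## Working session

There is one attempt and no reset: what is moved stays moved. The work goes in short steps, Python scripts to look and compute and a tool call to move; the robot and the scene stay as the last step left them, time stands still between calls to the robot, and variables do not carry over. Pictures are saved under pics/ and viewed, at most 10 in all, crops included, and the job is handed in when it is done.

Besides the shell and the picture viewer there is one more tool, called after "Request:" by a JSON object that holds its "fn" and its "kwargs". play_rows: Moves the arm, as the interface text tells. Its arguments: {"type":"object","properties":{"linear":{"type":"array","items":{"type":"array","items":{"type":"number"}}},"delta_rot":{"type":"array","items":{"type":"array","items":{"type":"number"}}},"grip":{"type":"number"},"squeeze":{"type":"number"}},"required":["linear","delta_rot"]}

```bash
mkdir -p pics; cat > h.py <<'E'
import numpy as np, cv2
from cell import bot
def px2w(name,uv,z,cal=None):
    c=cal or bot.calibration(name);K=np.array(c["camera_matrix"]);R,_=cv2.Rodrigues(np.array(c["rvec"],float));t=np.array(c["tvec"],float).reshape(3)
    o=-R.T@t;d=R.T@np.linalg.inv(K)@np.array([uv[0],uv[1],1.]);return o+d*(z-o[2])/d[2]
def w2px(name,p,cal=None):
    c=cal or bot.calibration(name)
    return cv2.projectPoints(np.array(p,float).reshape(-1,1,3),np.array(c["rvec"],float),np.array(c["tvec"],float),np.array(c["camera_matrix"],float),None)[0].reshape(-1,2)
def save(name,f,im=None):
    im=bot.capture(name) if im is None else im
    cv2.imwrite(f,im[:,:,::-1]);return im
E
python3 - <<'E'
from h import *
a=save("top","pics/top0.png");b=save("scene","pics/scene0.png")
big=cv2.resize(a,(800,600),interpolation=cv2.INTER_CUBIC);cv2.imwrite("pics/top.png",big[:,:,::-1])
for n in("top","scene"):
    c=bot.calibration(n);R,_=cv2.Rodrigues(np.array(c["rvec"],float));print(n,(-R.T@np.array(c["tvec"])).round(3),np.array(c["camera_matrix"])[0,0])
o=bot.observe();print(o,bot.tip_extent)
E
```

```text
top [0.381 0.034 0.931] 352.8237280103274
scene [ 0.876 -0.358  0.613] 369.28337270126565
{'time_s': 0.1, 'joint_pos': array([-1.19440090e+00,  1.31083334e-01,  1.48916020e+00, -3.40054927e-05,
        1.52303452e+00, -8.53810461e-02]), 'qvel': array([ 0.00027389, -0.00126398, -0.00095893,  0.00064319,  0.00120519,
       -0.00105212]), 'effort': array([ 1.82370317e-03, -5.61342716e+01, -4.93094873e+01,  7.70314015e-02,
        2.92333681e-02, -1.18564887e-05]), 'eef_pos': array([ 0.26715818, -0.53668128,  0.23169932]), 'tool_rot': array([-8.31335338e-04,  9.73462978e-01,  2.28843004e-01, -1.38990317e-04]), 'ft_force': array([0.16696828, 0.27560432, 0.08018842]), 'ft_torque': array([ 0.04848352, -0.02760917, -0.01653941]), 'finger_force': 0.0, 'width': 0.09300661950622564} 0.014
```

View pics/top.png

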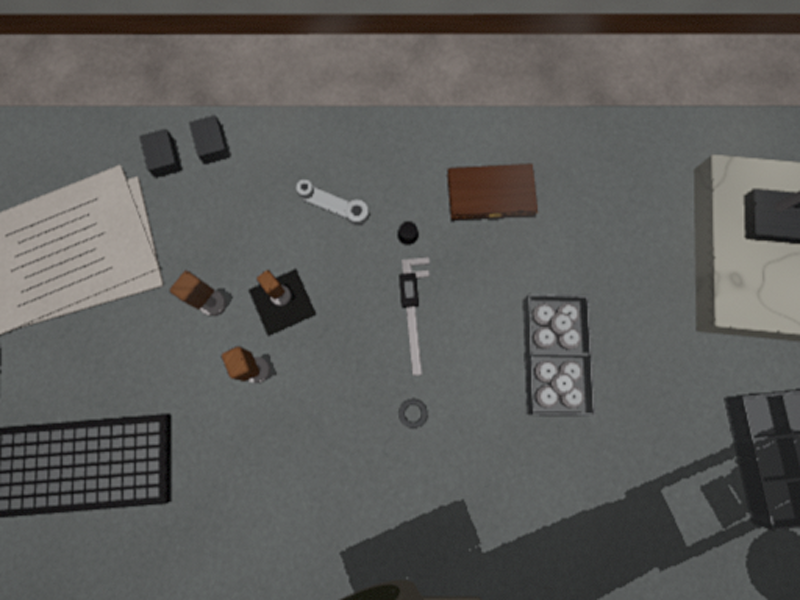

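View pics/scene0.png

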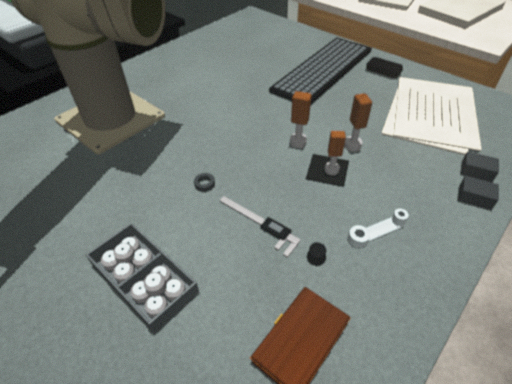

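The top view shows three tampers, at (195,290), (243,362) and (272,285); only the last, the smallest, stands on the black pad at (283,301). The bin is at (558,355), with the high slugs at about (563,323) and (564,384). Next: a close crop with measurement.

```bash
cat > m.py <<'E'
from h import *
a=cv2.imread("pics/top0.png")
def s(x,y):return x*.64,y*.64
x0,y0=s(160,255);p=a[int(y0):int(y0)+85,int(x0):int(x0)+110]
x1,y1=s(515,285);q=a[int(y1):int(y1)+85,int(x1):int(x1)+55]
print(int(x0),int(y0),int(x1),int(y1))
P=cv2.resize(p,None,fx=4.5,fy=4.5,interpolation=cv2.INTER_CUBIC);Q=cv2.resize(q,None,fx=4.5,fy=4.5,interpolation=cv2.INTER_CUBIC)
out=np.hstack([P,Q]);out=cv2.convertScaleAbs(out,alpha=1.6);cv2.imwrite("pics/crop.png",out);print(out.shape)
print("pad",px2w("top",s(283,301),.006),"bin corners z.04",[px2w("top",s(*c),.04).round(3) for c in((528,297),(585,297),(591,413),(528,414))])
E
python3 m.py
```

```text
102 163 329 182
(382, 743, 3)
pad [0.57396755 0.21830873 0.006     ] bin corners z.04 [array([ 0.574, -0.193,  0.04 ]), array([ 0.573, -0.287,  0.04 ]), array([ 0.386, -0.283,  0.04 ]), array([ 0.384, -0.183,  0.04 ])]
```

View pics/crop.png

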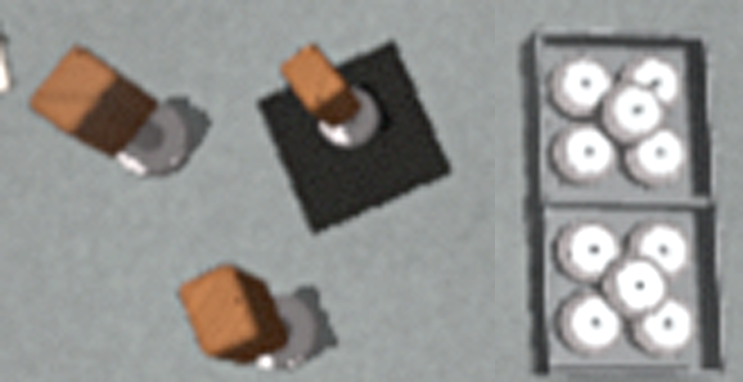

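The tamper on the pad is the small one: its handle is about 24 x 32 mm at crop (320,75) and its foot is at (350,115). I'll go above it for a wrist view.

Request:
{"fn": "play_rows", "kwargs": {"linear": [[2,6,2],[4,12,4],[6,18,6],[8,24,6],[10,30,6],[12,36,6],[15,42,6],[18,48,6],[20,54,6],[22,60,6],[24,66,6],[26,72,6],[26,74,6],[26,74,6],[26,74,6],[26,74,6]], "delta_rot": [[0,0,0],[0,0,0],[0,0,0],[0,0,0],[0,0,0],[0,0,0],[0,0,0],[0,0,0],[0,0,0],[0,0,0],[0,0,0],[0,0,0.1],[0,0,0.24],[0,0,0.24],[0,0,0.24],[0,0,0.24]], "grip": 1}}

```text
time_s: 2.1
eef_pos: [0.5273, 0.2017, 0.2926]
tool_rot: [0.0, 0.939, 0.343, -0.0]
ft_force: [0.5, -0.7, 0.3]
width: 0.0929
finger_force: 0.0
```

```bash
python3 - <<'E'
from h import *
o=bot.observe();print(o["time_s"],o["eef_pos"],o["ft_force"])
c=bot.calibration("wrist");import pickle;pickle.dump(c,open("w1.pkl","wb"))
a=save("wrist","pics/w1.png")
R,_=cv2.Rodrigues(np.array(c["rvec"],float));print((-R.T@np.array(c["tvec"])).round(3),R.round(2))
cv2.imwrite("pics/w1b.png",cv2.convertScaleAbs(cv2.resize(a,(800,600),interpolation=cv2.INTER_CUBIC)[:,:,::-1],alpha=1.4))
E
```

```text
2.1 [0.52734445 0.20169416 0.29264002] [ 0.48983434 -0.66132136  0.27582687]
[0.587 0.251 0.444] [[ 0.64 -0.77 -0.  ]
 [-0.74 -0.62  0.27]
 [-0.21 -0.18 -0.96]]
```

View pics/w1b.png

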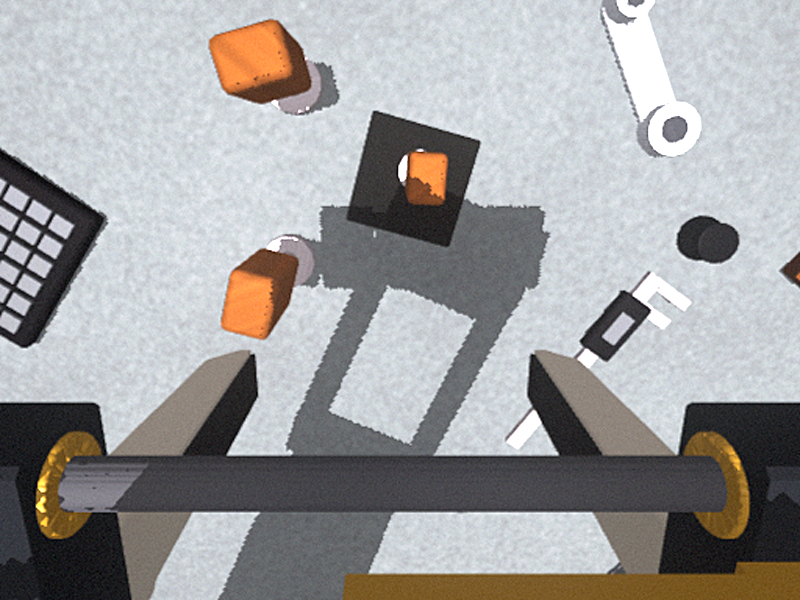

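The wrist view shows the target handle's top at (409-448, 152-204), narrow side along image x, which is the closing direction. The pad corners are at (374,111), (480,141), (447,246) and (348,217). The look-alikes at (260,60) and (258,300) are clear of the fingers.

```bash
python3 - <<'E'
from h import *
import pickle
c=pickle.load(open("w1.pkl","rb"));s=.64
f=lambda p,z:px2w("",(p[0]*s,p[1]*s),z,c)
H=np.array([f(p,.116) for p in((409,152),(448,152),(446,204),(407,204))])
print(H.round(4),H.mean(0));e=lambda a,b:(np.linalg.norm(H[a]-H[b]),np.degrees(np.arctan2(*(H[b]-H[a])[1::-1])))
print(e(0,1),e(3,2),e(0,3),e(1,2))
P=np.array([f(p,.006) for p in((374,111),(480,141),(447,246),(348,217))]);print(P.round(4),P.mean(0),[np.linalg.norm(P[i]-P[i-1]) for i in range(4)])
print("foot left edge",f((398,173),.018))
# other tampers' height: foot vs handle
for ft,h in(((297,85),(258,60)),((290,260),(255,305))):
    g=f(ft,.012); print(g,[np.linalg.norm(f(h,z)[:2]-g[:2]).round(3) for z in(.1,.12,.14,.16)])
o=bot.observe();print(o["eef_pos"],o["tool_rot"])
E
```

```text
[[0.5899 0.2407 0.116 ]
 [0.605  0.2228 0.116 ]
 [0.581  0.2031 0.116 ]
 [0.5655 0.2215 0.116 ]] [0.58536108 0.22199599 0.116     ]
(np.float64(0.02344530670889435), np.float64(-49.90765042833683)) (np.float64(0.02407077301889882), np.float64(-49.905053400428535)) (np.float64(0.031005352546013283), np.float64(-141.68491882434165)) (np.float64(0.030991169172554782), np.float64(-140.5291112027713))
[[0.5969 0.2786 0.006 ]
 [0.6339 0.1994 0.006 ]
 [0.5536 0.163  0.006 ]
 [0.5188 0.2421 0.006 ]] [0.57581301 0.22073876 0.006     ] [np.float64(0.08617512363195526), np.float64(0.08740982394379324), np.float64(0.08824123797747993), np.float64(0.08635414139990873)]
foot left edge [0.57313188 0.23382644 0.018     ]
[0.57330469 0.33532018 0.012     ] [np.float64(0.009), np.float64(0.004), np.float64(0.002), np.float64(0.007)]
[0.46049637 0.25680749 0.012     ] [np.float64(0.015), np.float64(0.007), np.float64(0.003), np.float64(0.01)]
[0.52742095 0.20166618 0.2928082 ] [1.15619835e-04 9.39441133e-01 3.42710279e-01 9.61827835e-05]
```

Request:
{"fn": "play_rows", "kwargs": {"linear": [[3,1,0],[5.8,2.0,-2],[5.8,2.0,-7],[5.8,2.0,-12],[5.8,2.0,-16],[5.8,2.0,-18.5],[5.8,2.0,-20.8],[5.8,2.0,-20.8],[5.8,2.0,-20.8],[5.8,2.0,-20.8]], "delta_rot": [[0,0,0],[0,0,0],[0,0,0],[0,0,0],[0,0,0],[0,0,0],[0,0,0],[0,0,0],[0,0,0],[0,0,0]]}}

```text
time_s: 3.4
eef_pos: [0.5865, 0.2229, 0.0865]
tool_rot: [0.0, 0.939, 0.344, 0.001]
ft_force: [-0.3, -0.8, 0.3]
width: 0.0933
finger_force: 0.0
```

Request:
{"fn": "play_rows", "kwargs": {"linear": [[0,0,0],[0,0,0],[0,0,0],[0,0,0],[0,0,0],[0,0,0],[0,0,0],[0,0,0],[0,0,0],[0,0,0]], "delta_rot": [[0,0,0],[0,0,0],[0,0,0],[0,0,0],[0,0,0],[0,0,0],[0,0,0],[0,0,0],[0,0,0],[0,0,0]], "grip": -1, "squeeze": 55}}

```text
time_s: 4.65
eef_pos: [0.5853, 0.2228, 0.0846]
tool_rot: [-0.0, 0.939, 0.344, -0.0]
ft_force: [-0.2, -0.0, 0.2]
width: 0.0239
finger_force: 54.2
```

Request:
{"fn": "play_rows", "kwargs": {"linear": [[0,0,1],[0,0,3],[0,0,6],[0,0,10],[0,0,13],[0,0,13],[0,0,13],[0,0,13]], "delta_rot": [[0,0,0],[0,0,0],[0,0,0],[0,0,0],[0,0,0],[0,0,0],[0,0,0],[0,0,0]]}}

```text
time_s: 5.65
eef_pos: [0.5843, 0.2226, 0.2124]
tool_rot: [-0.0, 0.939, 0.344, -0.002]
ft_force: [-0.4, -1.2, -3.3]
width: 0.0239
finger_force: 54.2
```

```bash
python3 - <<'E'
from h import *
print(bot.observe()["ft_force"])
t=lambda x,y:(329+(x-495)/4.5-.39,182+y/4.5-.39)
for n,p in(("U",(638,110)),("L",(639,286))):
    w=px2w("top",t(*p),.053);print(n,w,w2px("scene",w))
for p in((586,84),(654,82),(588,153),(660,154),(594,249),(662,249),(595,323),(667,325)): print(px2w("top",t(*p),.0305).round(4))
print("bin outer tl,cross", [px2w("top",t(*p),.04).round(4) for p in((528,36),(703,40),(540,204),(715,204))])
a=cv2.imread("pics/scene0.png")[215:335,80:210];cv2.imwrite("pics/sc.png",cv2.resize(a,None,fx=5,fy=5,interpolation=cv2.INTER_CUBIC))
E
```

```text
[-0.4251682  -1.15644189 -3.34722483]
U [ 0.52948449 -0.24445424  0.053     ] [[152.92584969 281.1041749 ]]
L [ 0.43182434 -0.23867472  0.053     ] [[122.14592544 247.2442281 ]]
[ 0.5485 -0.2226  0.0305]
[ 0.5497 -0.2619  0.0305]
[ 0.5084 -0.2214  0.0305]
[ 0.5078 -0.2625  0.0305]
[ 0.4538 -0.2216  0.0305]
[ 0.4538 -0.26    0.0305]
[ 0.4127 -0.2197  0.0305]
[ 0.4115 -0.2599  0.0305]
bin outer tl,cross [array([ 0.5748, -0.1882,  0.04  ]), array([ 0.5724, -0.2885,  0.04  ]), array([ 0.4782, -0.1901,  0.04  ]), array([ 0.4782, -0.2883,  0.04  ])]
```

View pics/sc.png

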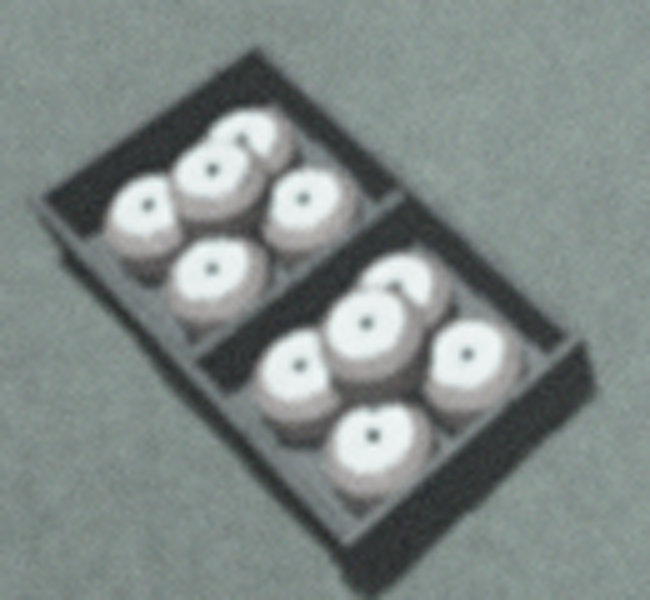

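The scene crop shows the high slugs' centre dots at (367,323) and (212,170). These agree with the top view: tops at about 57 mm and 50 mm, centred at (0.529,-0.243) and (0.432,-0.240). Carrying the tamper over the first.

Request:
{"fn": "play_rows", "kwargs": {"linear": [[-0.3,-2,0],[-0.6,-5,0],[-1,-9,0],[-1.5,-13,0],[-2,-17,0],[-2.5,-21,0],[-3,-25,0],[-3.5,-29,0],[-4,-33,0],[-4.5,-37,0],[-5,-41,0],[-5.3,-44,0],[-5.5,-46,0],[-5.6,-46.6,-1],[-5.6,-46.6,-3],[-5.6,-46.6,-4.5],[-5.6,-46.6,-5],[-5.6,-46.6,-5],[-5.6,-46.6,-5],[-5.6,-46.6,-5]], "delta_rot": [[0,0,0],[0,0,0],[0,0,0],[0,0,0],[0,0,0],[0,0,0],[0,0,0],[0,0,0],[0,0,0],[0,0,0],[0,0,0],[0,0,0],[0,0,0],[0,0,0],[0,0,0],[0,0,0],[0,0,0],[0,0,0],[0,0,0],[0,0,0]]}}

```text
time_s: 8.15
eef_pos: [0.5299, -0.2433, 0.1655]
tool_rot: [0.001, 0.939, 0.344, 0.0]
ft_force: [-0.2, 1.5, -2.5]
width: 0.0236
finger_force: 54.2
```

```bash
python3 - <<'E'
from h import *
o=bot.observe();print(o["eef_pos"],o["ft_force"],o["joint_pos"])
s=save("scene","pics/s2.png");t=save("wrist","pics/w2.png")
A=cv2.resize(s[160:340,70:240],(566,600),interpolation=cv2.INTER_CUBIC)
cv2.imwrite("pics/c2.png",cv2.convertScaleAbs(A[:,:,::-1],alpha=1.4))
e=o["eef_pos"];print("foot proj (crop)",[(w2px("scene",[e[0],e[1],e[2]-d])[0]-[70,160])*3.333 for d in(.0786,.0666,.0266)])
E
```

```text
[ 0.52985716 -0.24333559  0.16551165] [-0.1957353   1.51721927 -2.4589545 ] [-5.18443661e-01  1.23806982e-01  1.61898808e+00  9.36159811e-07
  1.39731933e+00  3.50451231e-01]
foot proj (crop) [array([263.37507502, 367.52088657]), array([257.67054406, 354.41584004]), array([237.3728655 , 307.78588501])]
```

View pics/c2.png

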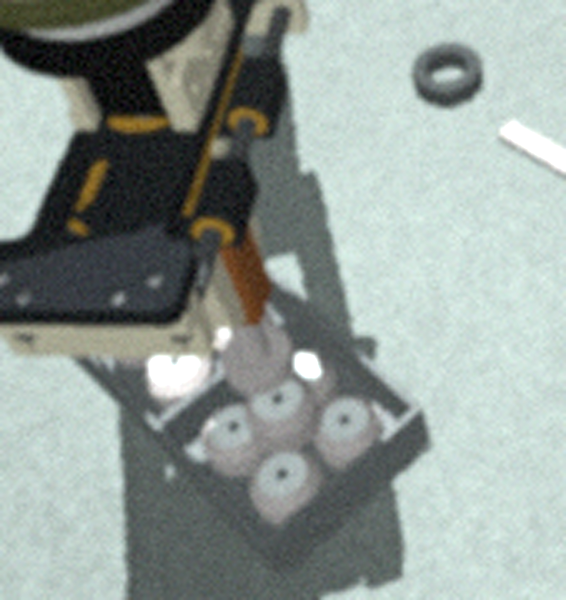

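The scene crop shows the foot at (257,358), where the projection puts it, hanging upright over the nearer cell's high slug at (278,400), about 30 mm above it. Descending.

Request:
{"fn": "play_rows", "kwargs": {"linear": [[-0.1,0,-1],[-0.1,0,-2],[-0.1,0,-2.4],[-0.1,0,-2.5],[-0.1,0,-2.6],[-0.1,0,-2.7],[-0.1,0,-2.7]], "delta_rot": [[0,0,0],[0,0,0],[0,0,0],[0,0,0],[0,0,0],[0,0,0],[0,0,0]]}}

```text
time_s: 9.12
eef_pos: [0.5285, -0.2432, 0.1378]
tool_rot: [0.0, 0.939, 0.344, 0.0]
ft_force: [-0.0, -0.8, -2.9]
width: 0.0236
finger_force: 54.2
```

Request:
{"fn": "play_rows", "kwargs": {"linear": [[0,0,-0.1],[0,0,-0.2],[0,0,-0.2]], "delta_rot": [[0,0,0],[0,0,0],[0,0,0]]}}

```text
time_s: 9.5
eef_pos: [0.5283, -0.2431, 0.1355]
tool_rot: [-0.0, 0.939, 0.344, -0.0]
ft_force: [-0.3, 0.3, -2.3]
width: 0.024
finger_force: 54.2
```

Request:
{"fn": "play_rows", "kwargs": {"linear": [[0,0,-0.1],[0,0,-0.2],[0,0,-0.2]], "delta_rot": [[0,0,0],[0,0,0],[0,0,0]]}}

```text
time_s: 9.88
eef_pos: [0.5286, -0.2431, 0.1339]
tool_rot: [0.0, 0.939, 0.344, 0.0]
ft_force: [0.1, 1.1, -0.2]
width: 0.0239
finger_force: 54.2
```

Request:
{"fn": "play_rows", "kwargs": {"linear": [[0,0,-0.05],[0,0,-0.1],[0,0,-0.1]], "delta_rot": [[0,0,0],[0,0,0],[0,0,0]]}}

```text
time_s: 10.25
eef_pos: [0.5288, -0.2434, 0.1333]
tool_rot: [0.001, 0.939, 0.344, 0.0]
ft_force: [-0.2, 1.6, 5.8]
width: 0.0239
finger_force: 54.2
```

Request:
{"fn": "play_rows", "kwargs": {"linear": [[0,0,-0.05],[0,0,-0.1],[0,0,-0.1]], "delta_rot": [[0,0,0],[0,0,0],[0,0,0]]}}

```text
time_s: 10.62
eef_pos: [0.529, -0.2437, 0.1324]
tool_rot: [0.001, 0.939, 0.344, 0.001]
ft_force: [0.1, 0.8, 6.1]
width: 0.0242
finger_force: 54.2
```

Request:
{"fn": "play_rows", "kwargs": {"linear": [[0,0,-0.05],[0,0,-0.1],[0,0,-0.1]], "delta_rot": [[0,0,0],[0,0,0],[0,0,0]]}}

```text
time_s: 11.0
eef_pos: [0.529, -0.2437, 0.1314]
tool_rot: [0.001, 0.939, 0.344, 0.001]
ft_force: [0.6, 0.3, 6.0]
width: 0.0239
finger_force: 54.2
```

Request:
{"fn": "play_rows", "kwargs": {"linear": [[0,0,-0.1],[0,0,-0.2],[0,0,-0.2]], "delta_rot": [[0,0,0],[0,0,0],[0,0,0]]}}

```text
time_s: 11.38
eef_pos: [0.5288, -0.2436, 0.1292]
tool_rot: [0.001, 0.939, 0.344, 0.0]
ft_force: [1.2, -0.7, 3.9]
width: 0.0239
finger_force: 54.2
```

Request:
{"fn": "play_rows", "kwargs": {"linear": [[0,0,-0.1],[0,0,-0.2],[0,0,-0.2]], "delta_rot": [[0,0,0],[0,0,0],[0,0,0]]}}

```text
time_s: 11.75
eef_pos: [0.5285, -0.2433, 0.1268]
tool_rot: [0.0, 0.939, 0.344, 0.0]
ft_force: [0.5, -0.7, 3.5]
width: 0.0241
finger_force: 54.2
```

Request:
{"fn": "play_rows", "kwargs": {"linear": [[0,0,-0.1],[0,0,-0.2],[0,0,-0.2]], "delta_rot": [[0,0,0],[0,0,0],[0,0,0]]}}

```text
time_s: 12.12
eef_pos: [0.5273, -0.2426, 0.1231]
tool_rot: [-0.001, 0.939, 0.344, -0.001]
ft_force: [-0.2, -0.4, -2.8]
width: 0.0239
finger_force: 54.2
```

Request:
{"fn": "play_rows", "kwargs": {"linear": [[0,0,-0.1],[0,0,-0.2],[0,0,-0.3],[0,0,-0.3]], "delta_rot": [[0,0,0],[0,0,0],[0,0,0],[0,0,0]]}}

```text
time_s: 12.62
eef_pos: [0.5283, -0.2431, 0.1215]
tool_rot: [-0.0, 0.939, 0.344, -0.0]
ft_force: [0.2, 0.5, -2.4]
width: 0.0237
finger_force: 54.2
```

Request:
{"fn": "play_rows", "kwargs": {"linear": [[0,0,-0.1],[0,0,-0.2],[0,0,-0.3],[0,0,-0.3]], "delta_rot": [[0,0,0],[0,0,0],[0,0,0],[0,0,0]]}}

```text
time_s: 13.12
eef_pos: [0.5283, -0.2431, 0.1185]
tool_rot: [-0.0, 0.939, 0.344, -0.0]
ft_force: [-0.0, 0.5, -2.9]
width: 0.0241
finger_force: 54.2
```

Request:
{"fn": "play_rows", "kwargs": {"linear": [[0,0,-0.1],[0,0,-0.2],[0,0,-0.2]], "delta_rot": [[0,0,0],[0,0,0],[0,0,0]]}}

```text
time_s: 13.5
eef_pos: [0.5283, -0.2431, 0.1165]
tool_rot: [-0.0, 0.939, 0.344, -0.0]
ft_force: [-0.5, 0.3, -1.9]
width: 0.0238
finger_force: 54.2
```

Request:
{"fn": "play_rows", "kwargs": {"linear": [[0,0,-0.05],[0,0,-0.1],[0,0,-0.1]], "delta_rot": [[0,0,0],[0,0,0],[0,0,0]]}}

```text
time_s: 13.88
eef_pos: [0.5283, -0.2431, 0.1156]
tool_rot: [-0.0, 0.939, 0.344, -0.0]
ft_force: [0.6, 1.2, -2.1]
width: 0.0238
finger_force: 54.2
```

Request:
{"fn": "play_rows", "kwargs": {"linear": [[0,0,-0.05],[0,0,-0.1],[0,0,-0.1]], "delta_rot": [[0,0,0],[0,0,0],[0,0,0]]}}

```text
time_s: 14.25
eef_pos: [0.5283, -0.2431, 0.1145]
tool_rot: [-0.0, 0.939, 0.344, -0.0]
ft_force: [-0.7, 0.1, -2.9]
width: 0.0237
finger_force: 54.2
```

Request:
{"fn": "play_rows", "kwargs": {"linear": [[0,0,-0.05],[0,0,-0.1],[0,0,-0.1]], "delta_rot": [[0,0,0],[0,0,0],[0,0,0]]}}

```text
time_s: 14.62
eef_pos: [0.5283, -0.2431, 0.1136]
tool_rot: [-0.0, 0.939, 0.344, -0.0]
ft_force: [0.1, -1.0, -2.4]
width: 0.024
finger_force: 54.2
```

Request:
{"fn": "play_rows", "kwargs": {"linear": [[0,0,-0.05],[0,0,-0.1],[0,0,-0.1]], "delta_rot": [[0,0,0],[0,0,0],[0,0,0]]}}

```text
time_s: 15.0
eef_pos: [0.5283, -0.2431, 0.1126]
tool_rot: [-0.0, 0.939, 0.344, -0.0]
ft_force: [-0.5, -0.4, -2.2]
width: 0.024
finger_force: 54.2
```

Request:
{"fn": "play_rows", "kwargs": {"linear": [[0,0,-0.05],[0,0,-0.1],[0,0,-0.1]], "delta_rot": [[0,0,0],[0,0,0],[0,0,0]]}}

```text
time_s: 15.38
eef_pos: [0.5284, -0.2432, 0.1116]
tool_rot: [-0.0, 0.939, 0.344, -0.0]
ft_force: [-0.1, 0.2, -1.1]
width: 0.0236
finger_force: 54.2
```

Request:
{"fn": "play_rows", "kwargs": {"linear": [[0,0,-0.05],[0,0,-0.1],[0,0,-0.1]], "delta_rot": [[0,0,0],[0,0,0],[0,0,0]]}}

```text
time_s: 15.75
eef_pos: [0.5285, -0.2432, 0.1115]
tool_rot: [0.0, 0.939, 0.344, 0.0]
ft_force: [-3.3, 2.9, 4.5]
width: 0.024
finger_force: 54.2
```

Request:
{"fn": "play_rows", "kwargs": {"linear": [[0,0,-0.05],[0,0,-0.1],[0,0,-0.1]], "delta_rot": [[0,0,0],[0,0,0],[0,0,0]]}}

```text
time_s: 16.12
eef_pos: [0.5286, -0.2433, 0.1115]
tool_rot: [0.0, 0.939, 0.344, 0.0]
ft_force: [-5.2, 3.0, 11.9]
width: 0.0239
finger_force: 54.2
```

Request:
{"fn": "play_rows", "kwargs": {"linear": [[0,0,0],[0,0,0],[0,0,0],[0,0,0],[0,0,0],[0,0,0]], "delta_rot": [[0,0,0],[0,0,0],[0,0,0],[0,0,0],[0,0,0],[0,0,0]]}}

```text
time_s: 16.88
eef_pos: [0.5286, -0.2433, 0.1115]
tool_rot: [0.0, 0.939, 0.344, 0.0]
ft_force: [-4.6, 3.5, 12.2]
width: 0.0239
finger_force: 54.2
```

Request:
{"fn": "play_rows", "kwargs": {"linear": [[0,0,0.2],[0,0,0.8],[0,0,2],[-0.5,0,4],[-2.5,0.1,5.5],[-5,0.2,6],[-7.5,0.3,6],[-9,0.3,6],[-9.6,0.3,6],[-9.6,0.3,6],[-9.6,0.3,6]], "delta_rot": [[0,0,0],[0,0,0],[0,0,0],[0,0,0],[0,0,0],[0,0,0],[0,0,0],[0,0,0],[0,0,0],[0,0,0],[0,0,0]]}}

```text
time_s: 18.25
eef_pos: [0.4329, -0.2402, 0.1697]
tool_rot: [0.0, 0.939, 0.344, 0.0]
ft_force: [0.2, -0.7, -1.9]
width: 0.0239
finger_force: 54.2
```

```bash
python3 - <<'E'
from h import *
o=bot.observe();print(o["eef_pos"],o["ft_force"])
s=save("scene","pics/s3.png");t=save("wrist","pics/w3.png")
A=cv2.resize(s[170:340,75:225],(529,600),interpolation=cv2.INTER_CUBIC)
cv2.imwrite("pics/c3.png",cv2.convertScaleAbs(A[:,:,::-1],alpha=1.3))
e=o["eef_pos"];print([(w2px("scene",[e[0],e[1],e[2]-d])[0]-[75,170])*3.53 for d in(.0786,.0666)])
E
```

```text
[ 0.43285542 -0.24018514  0.16972906] [ 0.19312736 -0.65773638 -1.90162754]
[array([143.26738133, 231.67298586]), array([136.00301593, 217.03926308])]
```

View pics/c3.png

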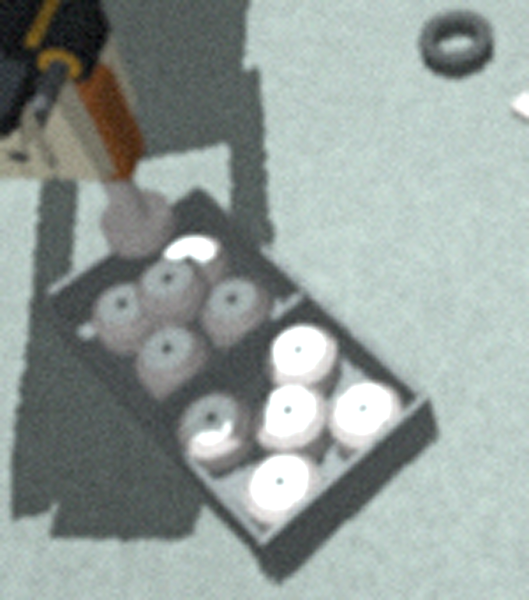

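The crop shows all five slugs level in the near cell, around (287,410). The foot at (135,222) is upright above the second high slug at (170,280). Descending on it.

Request:
{"fn": "play_rows", "kwargs": {"linear": [[-0.1,0,-1],[-0.1,0,-2],[-0.1,0,-3],[-0.1,0,-3.4],[-0.1,0,-3.5],[-0.1,0,-3.6],[-0.1,0,-3.6]], "delta_rot": [[0,0,0],[0,0,0],[0,0,0],[0,0,0],[0,0,0],[0,0,0],[0,0,0]]}}

```text
time_s: 19.23
eef_pos: [0.4315, -0.2403, 0.134]
tool_rot: [0.0, 0.939, 0.344, 0.0]
ft_force: [0.1, -0.1, -2.4]
width: 0.0238
finger_force: 54.2
```

Request:
{"fn": "play_rows", "kwargs": {"linear": [[0,0,-0.05],[0,0,-0.1],[0,0,-0.1]], "delta_rot": [[0,0,0],[0,0,0],[0,0,0]]}}

```text
time_s: 19.6
eef_pos: [0.4313, -0.2401, 0.1326]
tool_rot: [-0.0, 0.939, 0.344, -0.0]
ft_force: [0.4, 0.6, -2.5]
width: 0.0238
finger_force: 54.2
```

Request:
{"fn": "play_rows", "kwargs": {"linear": [[0,0,-0.05],[0,0,-0.1],[0,0,-0.1]], "delta_rot": [[0,0,0],[0,0,0],[0,0,0]]}}

```text
time_s: 19.98
eef_pos: [0.4313, -0.2401, 0.1316]
tool_rot: [-0.0, 0.939, 0.344, -0.0]
ft_force: [-0.3, -0.6, -1.9]
width: 0.0241
finger_force: 54.2
```

Request:
{"fn": "play_rows", "kwargs": {"linear": [[0,0,-0.05],[0,0,-0.1],[0,0,-0.1]], "delta_rot": [[0,0,0],[0,0,0],[0,0,0]]}}

```text
time_s: 20.35
eef_pos: [0.4313, -0.2401, 0.1306]
tool_rot: [-0.0, 0.939, 0.344, -0.0]
ft_force: [0.1, 0.1, -2.7]
width: 0.0239
finger_force: 54.2
```

Request:
{"fn": "play_rows", "kwargs": {"linear": [[0,0,-0.05],[0,0,-0.1],[0,0,-0.1]], "delta_rot": [[0,0,0],[0,0,0],[0,0,0]]}}

```text
time_s: 20.72
eef_pos: [0.4313, -0.2401, 0.1296]
tool_rot: [-0.0, 0.939, 0.344, -0.0]
ft_force: [0.0, 0.3, -2.2]
width: 0.0239
finger_force: 54.2
```

Request:
{"fn": "play_rows", "kwargs": {"linear": [[0,0,-0.05],[0,0,-0.1],[0,0,-0.1]], "delta_rot": [[0,0,0],[0,0,0],[0,0,0]]}}

```text
time_s: 21.1
eef_pos: [0.4315, -0.2403, 0.1289]
tool_rot: [0.0, 0.939, 0.344, 0.0]
ft_force: [-1.0, 0.6, -0.1]
width: 0.0237
finger_force: 54.2
```

Request:
{"fn": "play_rows", "kwargs": {"linear": [[0,0,-0.05],[0,0,-0.1],[0,0,-0.1]], "delta_rot": [[0,0,0],[0,0,0],[0,0,0]]}}

```text
time_s: 21.48
eef_pos: [0.4316, -0.2403, 0.1281]
tool_rot: [0.0, 0.939, 0.344, 0.0]
ft_force: [-0.9, -0.2, 5.6]
width: 0.0237
finger_force: 54.2
```

Request:
{"fn": "play_rows", "kwargs": {"linear": [[0,0,-0.05],[0,0,-0.1],[0,0,-0.1]], "delta_rot": [[0,0,0],[0,0,0],[0,0,0]]}}

```text
time_s: 21.85
eef_pos: [0.4319, -0.2405, 0.1273]
tool_rot: [0.001, 0.939, 0.344, 0.0]
ft_force: [-0.1, -0.2, 5.6]
width: 0.024
finger_force: 54.2
```

Request:
{"fn": "play_rows", "kwargs": {"linear": [[0,0,-0.1],[0,0,-0.2],[0,0,-0.2]], "delta_rot": [[0,0,0],[0,0,0],[0,0,0]]}}

```text
time_s: 22.22
eef_pos: [0.4318, -0.2404, 0.125]
tool_rot: [0.001, 0.939, 0.344, 0.0]
ft_force: [0.9, -0.4, 3.2]
width: 0.0241
finger_force: 54.2
```

Request:
{"fn": "play_rows", "kwargs": {"linear": [[0,0,-0.1],[0,0,-0.2],[0,0,-0.2]], "delta_rot": [[0,0,0],[0,0,0],[0,0,0]]}}

```text
time_s: 22.6
eef_pos: [0.4316, -0.2403, 0.1228]
tool_rot: [0.0, 0.939, 0.344, 0.0]
ft_force: [0.5, -0.8, 3.8]
width: 0.0238
finger_force: 54.2
```

Request:
{"fn": "play_rows", "kwargs": {"linear": [[0,0,-0.1],[0,0,-0.2],[0,0,-0.2]], "delta_rot": [[0,0,0],[0,0,0],[0,0,0]]}}

```text
time_s: 22.98
eef_pos: [0.4313, -0.2401, 0.1205]
tool_rot: [-0.0, 0.939, 0.344, 0.0]
ft_force: [-0.1, -1.4, 2.7]
width: 0.024
finger_force: 54.2
```

Request:
{"fn": "play_rows", "kwargs": {"linear": [[0,0,-0.1],[0,0,-0.2],[0,0,-0.2]], "delta_rot": [[0,0,0],[0,0,0],[0,0,0]]}}

```text
time_s: 23.35
eef_pos: [0.4305, -0.2396, 0.1175]
tool_rot: [-0.001, 0.939, 0.344, -0.001]
ft_force: [-0.0, 0.3, -2.4]
width: 0.024
finger_force: 54.2
```

Request:
{"fn": "play_rows", "kwargs": {"linear": [[0,0,-0.1],[0,0,-0.2],[0,0,-0.3],[0,0,-0.3]], "delta_rot": [[0,0,0],[0,0,0],[0,0,0],[0,0,0]]}}

```text
time_s: 23.85
eef_pos: [0.4313, -0.2401, 0.1155]
tool_rot: [-0.0, 0.939, 0.344, -0.0]
ft_force: [0.0, 0.1, -1.5]
width: 0.024
finger_force: 54.2
```

Request:
{"fn": "play_rows", "kwargs": {"linear": [[0,0,-0.1],[0,0,-0.2],[0,0,-0.3],[0,0,-0.3]], "delta_rot": [[0,0,0],[0,0,0],[0,0,0],[0,0,0]]}}

```text
time_s: 24.35
eef_pos: [0.4313, -0.2401, 0.1125]
tool_rot: [-0.0, 0.939, 0.344, -0.0]
ft_force: [0.0, -0.0, -1.9]
width: 0.024
finger_force: 54.2
```

Request:
{"fn": "play_rows", "kwargs": {"linear": [[0,0,-0.1],[0,0,-0.2],[0,0,-0.3],[0,0,-0.3]], "delta_rot": [[0,0,0],[0,0,0],[0,0,0],[0,0,0]]}}

```text
time_s: 24.85
eef_pos: [0.4313, -0.2401, 0.1095]
tool_rot: [-0.0, 0.939, 0.344, -0.0]
ft_force: [-0.4, 0.0, -2.9]
width: 0.0236
finger_force: 54.2
```

Request:
{"fn": "play_rows", "kwargs": {"linear": [[0,0,-0.1],[0,0,-0.2],[0,0,-0.2]], "delta_rot": [[0,0,0],[0,0,0],[0,0,0]]}}

```text
time_s: 25.22
eef_pos: [0.4313, -0.2401, 0.1075]
tool_rot: [-0.0, 0.939, 0.344, -0.0]
ft_force: [0.1, -0.7, -2.8]
width: 0.0243
finger_force: 54.2
```

Request:
{"fn": "play_rows", "kwargs": {"linear": [[0,0,-0.05],[0,0,-0.1],[0,0,-0.1]], "delta_rot": [[0,0,0],[0,0,0],[0,0,0]]}}

```text
time_s: 25.6
eef_pos: [0.4313, -0.2401, 0.1066]
tool_rot: [-0.0, 0.939, 0.344, -0.0]
ft_force: [-0.2, 0.2, -2.4]
width: 0.024
finger_force: 54.2
```

Request:
{"fn": "play_rows", "kwargs": {"linear": [[0,0,-0.05],[0,0,-0.1],[0,0,-0.1]], "delta_rot": [[0,0,0],[0,0,0],[0,0,0]]}}

```text
time_s: 25.98
eef_pos: [0.4315, -0.2402, 0.106]
tool_rot: [0.0, 0.939, 0.344, 0.0]
ft_force: [-1.9, 0.6, 2.4]
width: 0.0239
finger_force: 54.2
```

Request:
{"fn": "play_rows", "kwargs": {"linear": [[0,0,-0.05],[0,0,-0.1],[0,0,-0.12],[0,0,-0.12]], "delta_rot": [[0,0,0],[0,0,0],[0,0,0],[0,0,0]]}}

```text
time_s: 26.48
eef_pos: [0.4316, -0.2403, 0.106]
tool_rot: [0.0, 0.939, 0.344, 0.0]
ft_force: [-5.2, 3.5, 13.3]
width: 0.0238
finger_force: 54.2
```

Request:
{"fn": "play_rows", "kwargs": {"linear": [[0,0,0],[0,0,0],[0,0,0],[0,0,0],[0,0,0]], "delta_rot": [[0,0,0],[0,0,0],[0,0,0],[0,0,0],[0,0,0]]}}

```text
time_s: 27.1
eef_pos: [0.4316, -0.2403, 0.106]
tool_rot: [0.0, 0.939, 0.344, 0.0]
ft_force: [-5.2, 3.4, 14.2]
width: 0.0237
finger_force: 54.2
```

Request:
{"fn": "play_rows", "kwargs": {"linear": [[0,0,0.2],[0,0,1],[0,0,3],[0,0,6],[0.5,2,9],[1.5,5,10.7],[3,9,10.7],[4.5,13,10.7],[6,17,10.7],[7.5,21,10.7],[9,25,10.7],[10.5,29,10.7],[12,33,10.7],[13,37,10.7],[14,41,10.7],[14.5,44,10.7],[14.9,46,10.7],[15,46.2,10.7],[15,46.2,10.7],[15,46.2,10.7]], "delta_rot": [[0,0,0],[0,0,0],[0,0,0],[0,0,0],[0,0,0],[0,0,0],[0,0,0],[0,0,0],[0,0,0],[0,0,0],[0,0,0],[0,0,0],[0,0,0],[0,0,0],[0,0,0],[0,0,0],[0,0,0],[0,0,0],[0,0,0],[0,0,0]]}}

```text
time_s: 29.6
eef_pos: [0.5814, 0.2208, 0.2115]
tool_rot: [0.0, 0.939, 0.343, -0.0]
ft_force: [0.4, 0.0, -2.3]
width: 0.0242
finger_force: 54.2
```

```bash
python3 - <<'E'
from h import *
o=bot.observe();e=o["eef_pos"];print(e,o["ft_force"])
s=save("scene","pics/s4.png");t=save("top","pics/t4.png")
A=cv2.resize(s[215:335,80:210],(390,360),interpolation=cv2.INTER_CUBIC)
B=cv2.resize(t[180:270,325:390],(260,360),interpolation=cv2.INTER_CUBIC)
C=cv2.resize(s[80:200,270:400],(260,240),interpolation=cv2.INTER_CUBIC)
out=np.zeros((600,650,3),np.uint8);out[:360,:390]=A;out[:360,390:]=B;out[360:,:260]=C
cv2.imwrite("pics/c4.png",cv2.convertScaleAbs(out[:,:,::-1],alpha=1.2))
E
```

```text
[0.58143879 0.22075361 0.21150494] [ 0.35678598  0.04896541 -2.32983504]
```

View pics/c4.png

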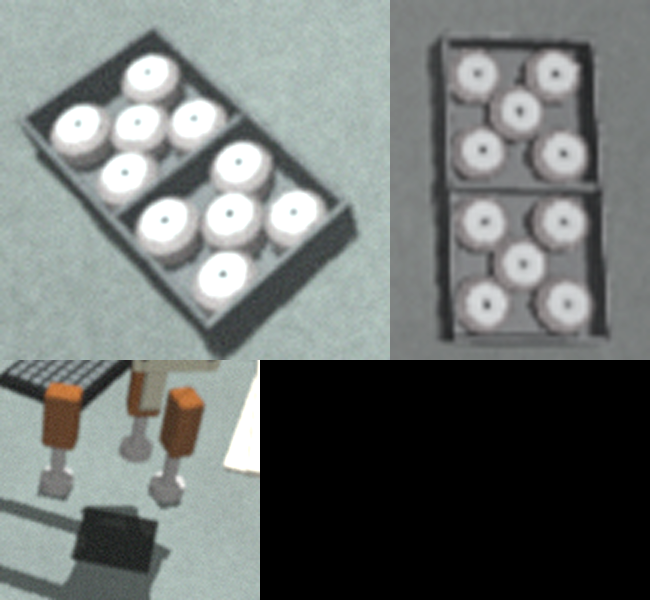

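The picture shows all ten slugs flat in both cells. The tamper hangs upright over the pad, with its foot at (137,447) in the lower panel. Lowering it.

Request:
{"fn": "play_rows", "kwargs": {"linear": [[0,0,-2],[0,0,-5],[0,0,-8],[0,0,-10.5],[0,0,-11.8],[0,0,-12.1],[0,0,-12.3],[0,0,-12.4],[0,0,-12.5],[0,0,-12.5]], "delta_rot": [[0,0,0],[0,0,0],[0,0,0],[0,0,0],[0,0,0],[0,0,0],[0,0,0],[0,0,0],[0,0,0],[0,0,0]]}}

```text
time_s: 30.95
eef_pos: [0.5816, 0.2219, 0.0868]
tool_rot: [0.0, 0.939, 0.344, 0.0]
ft_force: [-0.7, -1.0, -3.3]
width: 0.0235
finger_force: 54.2
```

Request:
{"fn": "play_rows", "kwargs": {"linear": [[0,0,-0.05],[0,0,-0.1],[0,0,-0.1]], "delta_rot": [[0,0,0],[0,0,0],[0,0,0]]}}

```text
time_s: 31.32
eef_pos: [0.5813, 0.2218, 0.0853]
tool_rot: [-0.0, 0.939, 0.344, -0.0]
ft_force: [-0.1, -0.5, -3.0]
width: 0.0238
finger_force: 54.2
```

Request:
{"fn": "play_rows", "kwargs": {"linear": [[0,0,-0.05],[0,0,-0.1],[0,0,-0.1]], "delta_rot": [[0,0,0],[0,0,0],[0,0,0]]}}

```text
time_s: 31.7
eef_pos: [0.5814, 0.2219, 0.0846]
tool_rot: [0.0, 0.939, 0.344, 0.0]
ft_force: [0.2, 0.8, -0.4]
width: 0.0241
finger_force: 54.2
```

Contact at the original height, so nothing slipped. A little more, then release slowly.

Request:
{"fn": "play_rows", "kwargs": {"linear": [[0,0,-0.05],[0,0,-0.05]], "delta_rot": [[0,0,0],[0,0,0]], "squeeze": 5}}

```text
time_s: 31.95
eef_pos: [0.5817, 0.222, 0.0846]
tool_rot: [-0.0, 0.939, 0.344, 0.0]
ft_force: [-2.6, 0.0, 4.1]
width: 0.0242
finger_force: 4.9
```

Request:
{"fn": "play_rows", "kwargs": {"linear": [[0,0,0],[0,0,0],[0,0,0],[0,0,0],[0,0,0],[0,0,0],[0,0,0],[0,0,0]], "delta_rot": [[0,0,0],[0,0,0],[0,0,0],[0,0,0],[0,0,0],[0,0,0],[0,0,0],[0,0,0]], "grip": 1}}

```text
time_s: 32.95
eef_pos: [0.5814, 0.2219, 0.0839]
tool_rot: [0.0, 0.939, 0.344, 0.0]
ft_force: [0.3, 0.1, -0.9]
width: 0.0924
finger_force: 0.0
```

Request:
{"fn": "play_rows", "kwargs": {"linear": [[0,0,1],[0,0,3],[0,0,6],[0,0,10],[0,0,14],[0,0,18],[0,0,18],[0,0,18],[0,0,18]], "delta_rot": [[0,0,0],[0,0,0],[0,0,0],[0,0,0],[0,0,0],[0,0,0],[0,0,0],[0,0,0],[0,0,0]]}}

```text
time_s: 34.08
eef_pos: [0.5807, 0.2216, 0.2626]
tool_rot: [-0.0, 0.939, 0.344, -0.001]
ft_force: [0.7, 0.2, -1.1]
width: 0.0932
finger_force: 0.0
```

```bash
python3 - <<'E'
from h import *
print(bot.observe()["width"])
s=save("scene","pics/s5.png")
cv2.imwrite("pics/c5.png",cv2.convertScaleAbs(cv2.resize(s[60:330,80:400],(710,600))[:,:,::-1],alpha=1.2))
E
```

```text
0.093165887999677
```

View pics/c5.png

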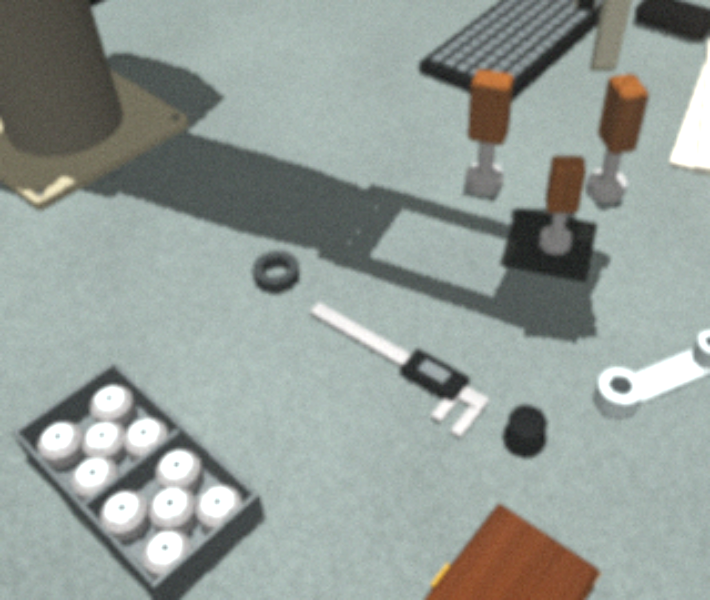

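The tamper stands upright on its pad at (557,240), all ten slugs are down, and the bystanders have not moved.

```bash
python3 -c "
from cell import bot
print(bot.hand_in())"
```

```text
the job is handed in; nothing more can be done
None
```

I pressed both high slugs down with the tamper, each held at about 15–17 N. The final picture shows all ten standing level in the bin, the tamper upright on its pad and the other things where they were; I handed the job in after about 34 s, and no verdict came back.

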